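Stand up and lock the last leg of a breakfast tray

ROBOT

A 6-joint arm with a two-finger parallel gripper is mounted at the origin on the work surface. World frame = base frame: x ahead of the robot, y to its left, z up, the work surface at z = 0. Lengths are in m, angles in rad, forces in N, time in s.
With the tool pointing down it reaches from about 0.375 to 0.975 m from the base axis. Payload 3.8 kg.
Tool frame: the origin (TCP) lies at the very end of the fingers, on their centre line; the grasp point (between the pads) lies 19 mm behind it; z points along the fingers, y is the line along which they close (so a half turn about z gives the same grasp; the last joint's range is limited). The gripper opens to 85 mm and grips with 20 to 120 N. Pads are 22 mm wide; open, the fingers measure 114 mm over their backs; the gripper's body (76 mm by 85 mm) begins 54 mm behind the grasp point. The pads swing forward as they close: fully open they stand 13 mm farther back than shut.
Start: joints at [1.209, 0.264, 1.604, -0, 1.274, -0.037], TCP at [0.215, 0.64, 0.231] pointing down, gripper open.
Joint ranges: [-2.63, 2.63], [-0.94, 2.18], [0.31, 2.57], [-1.31, 4.45], [0, 2.66], [-2.55, 2.55]. Speed limits (rad/s): [2.57, 2.57, 3.14, 3.14, 3.14, 3.14].

INTERFACE

Orientations are given as a rotation vector (axis times angle).
In Python, from workcell import read_state, read_camera, calibration, finish_job gives the robot as it stands.
- The arm moves only by the tool step_arm, never from a script. Its argument "commands" is a list of rows, each an object of numbers: "fingers": the gripper's target within -1 to 1 (shut at 1, half-way at 0, fully open at -1); "dx", "dy", "dz": the shift along the tool's x, y, z in m; "roll": the turn about the tool's z in degrees. In form: [{"fingers": .., "dx": .., "dy": .., "dz": .., "roll": ..}, ...]. A call has 1 to 8 rows; each row is the pose to reach, as a shift and turn from the pose commanded when the call began, along the tool's axes at that moment; what a row does not reach only later rows make up. A row lasts 1/8 s, in which the tool goes at most 62.5 mm and 10.7 degrees, less where a joint would pass 70% of its speed; a pose out of reach is approached as far as the arm can. A call with a gripper value outside its range is refused whole. The fingers move at their own pace and stop on an object; "squeeze" is the grip in N (left out, the last holds). Time passes only in rows, so rows that repeat a pose let the fingers close. It gives the time, the measured TCP pose, the force, the opening and the grip force at its end, in the units of the state.
- read_state(): the state, without advancing time (a new reading comes with each control period).
- read_camera(name): name is "scene" or "side" or "wrist"; returns (picture, depth): 420x560x3 uint8, blue, green, red; 420x560 float32, m along the optical axis (not along the pixel's ray), 0 where there is no reading.
- calibration(name): a dict with "intrinsics" (3x3 intrinsics, pixels), "world_to_cam" (4x4, takes a point from world to camera coordinates). Camera axes: x right, y up, looking along -z (the intrinsics and any distortion apply to the point x, -y, -z); pixel columns grow to the right and rows downward; lengths in m; the calibration is good to about 2 mm. A picture is of the moment at which its call begins: read the wrist's pose just before it. calibration takes no time and is no camera call; for the wrist camera it gives the pose at the moment of the call.
- finish_job(): hands the job in; it is judged then, once.
The state is a dict: "time": time; "q": joint angles; "joint_vel": joint speeds; "joint_torque": joint torques, N m; "tool_pos": TCP position; "tcp_rot": TCP orientation; "wrist_force": force on the tool from outside, world axes, zero at the start; "torque": the same for the moment, N m; "width": opening from 0.0 (shut) to 1.0 (fully open); "grip_force": force on a finger pad.
Only numpy, scipy, OpenCV 4.12 (cv2) and the standard library are available. Lean on these libraries where they do the work, as an engineer would, in place of code of your own. Each camera call takes 0.05 s, during which the arm holds its last target. There are 200 camera calls.

TASK

The breakfast tray lies upside down on the counter with one leg only half unfolded: swing that leg upright to its stop, where its stiff hinge keeps it. Then draw out the sliding rod with the rubber foot until its black ring just shows at the mouth of the lock collar, as on the other three legs, and without letting go of the rod turn the collar's lever round to its stop like theirs, so that the length is locked. Finish still gripping the rod there, and leave the other things on the counter where they are.

Things in the scene. Friction and masses are not known exactly. Their poses are not given: they have to be found in the camera images.
- tray: Light wooden breakfast tray lying upside down, fixed: 330 (x) by 500 (y), underside up, 40 mm above the counter. Origin: on the counter under its centre, z up. Hinge brackets at x = +-105, y = +-185 mm. Three legs stand upright, set and locked, tops 252 mm above the counter; the like leg at x = -105, y = +185 is half unfolded, leaning towards the tray's -y.
- hinge (a point): Middle of the half-unfolded leg's hinge pin, 62 mm above the counter. The pin runs along the tray's x. Site axes: z along the leg from hinge to foot, x along the pin (the tray's +x); with the leg upright they are parallel to the tray's axes.
- leg_fold (a joint): Angle of the leg about its hinge (rad): 0 folded flat along the tray's -y, 1.571 upright against its stop. Stiff friction hinge (0.55 N m, some 3 N at the rod): the leg stays wherever it is left. Starts 0.60 to 1.05. It can be swung by its foot or rod, pushed or gripped.
- mouth (a point): Centre of the collar's mouth, where the rod comes out: on the leg's axis, 126 mm from the hinge pin. Towards the hinge follow the lever's grey ring, 43 mm across and 11 mm high, a black collar, 38 mm across, and the aluminium tube, 27 mm. Same axes as hinge.
- rod: Steel rod, 20 mm across, sliding and turning in the tube. Origin: on its axis at the tube-side edge of the 3 mm black ring round it (the length mark); z towards the foot. Bare for 44 mm from there to the rubber foot (27 mm across, 20 mm long, end at 64 mm). 0.2 kg. It starts sunk to its inner stop, 14 mm too short, 30 mm of bare rod showing; let go with the lever open it sinks there again.
- rod_slide (a joint): How far the ring stands out of the collar's mouth (m): 0 when the ring's lower edge is level with the mouth (right length, ring just showing), negative = too short, the ring hidden inside. Range -0.014 to 0.030, starts -0.014. Drag 0.7 N plus its weight until the lever clamps it.
- cam_lever (a joint): Angle of the lever about the leg (rad): 0 open, 1.0 closed at its stop, counter-clockwise seen from the foot's end. Friction 0.08 N m; stays where left; starts 0 to 0.15. Over its last half an eccentric clamps the rod. Fingers gripping the rod with their tips just above the ring push the blade round when the gripper turns about the leg's axis; rod, lever and gripper then turn together.
- lever_tip (a point): Top of the outer end of the lever's grey blade, 50 mm from the leg's axis: an upright radial plate, 6 mm thick (11 at its end), 18 to 55 mm out from the axis, rising 28 mm above the mouth. Seen down the upright leg it points 58 (open) to 115 degrees (closed) counter-clockwise from the tray's +x. Fingers closed on the rod along the pin meet it after turning 10 to 25 degrees.
- mug: White mug beside the tray, a bystander.
- jam_jar: Jam jar beside the tray, a bystander.
- sugar_bowl: White bowl beside the tray, a bystander.
- screwdriver: Screwdriver lying on the tray's underside, a bystander.
- spare_foot: Spare rubber foot standing on the tray's underside, a bystander.
- pepper_mill: Dark wooden pepper mill, 148 mm high, beside the tray, a bystander.
- side_plate: Small white plate on the counter, a bystander.

How it is judged:
On the way:
1. the leg stands upright at its stop with the lever still open (value of joint leg_fold above 1.5 rad and value of joint cam_lever below 0.35 rad), for 0.2 s.
At the end, for the whole second after the job is handed in: The leg is upright (within 4 degrees of its stop), the ring is within 4 mm of the collar's mouth, the lever is within 7 degrees of its stop, and the fingers still grip the rod (more than 2 N) through the last second (value of joint leg_fold above 1.5 rad and value of joint rod_slide between -0.004 and 0.004 m and value of joint cam_lever above 0.88 rad and contact force between the fingers and rod above 2 N); the arm keeps its last pose, push and grip.
It fails at once if the lever is turned while the fingers do not hold the rod (value of joint cam_lever above 0.35 rad and contact force between the fingers and rod below 0.3 N).
It fails at once if the lever is closed past half with the ring more than 6 mm from the mouth (value of joint cam_lever above 0.5 rad and (value of joint rod_slide above 0.006 m or value of joint rod_slide below -0.006 m)).
It fails at once if a bystander is shifted by more than 30 mm (distance of any of mug, jam_jar, sugar_bowl, screwdriver, spare_foot, pepper_mill, side_plate from where it was at the start of the episode above 0.03 m).
It also fails if it takes over 54 s, if anything falls off the work surface, if the arm or the gripper's body presses on something with over 40 N, if the wrist force passes 120 N, or if a joint passes its speed limit or range.

## Working session

There is one attempt and no reset: what is moved stays moved. The work goes in short steps, Python scripts to look and compute and a tool call to move; the robot and the scene stay as the last step left them, time stands still between calls to the robot, and variables do not carry over. Pictures are saved under pics/ and viewed, at most 10 in all, crops included, and the job is handed in when it is done.

Besides the shell and the picture viewer there is one more tool, called after "Emit:" by a JSON object that holds its "method" and its "body", one argument or row to a line. step_arm: Moves the arm, as the interface text tells. Its arguments: {"type":"object","properties":{"commands":{"type":"array","items":{"type":"object","properties":{"fingers":{"type":"number"},"dx":{"type":"number"},"dy":{"type":"number"},"dz":{"type":"number"},"roll":{"type":"number"}}}},"squeeze":{"type":"number"}},"required":["commands"]}

```bash
mkdir -p pics
cat > h.py <<'E'
import numpy as np,cv2
from workcell import *
def snap(n,f):
    c=calibration(n); p,d=read_camera(n); cv2.imwrite(f'pics/{f}.png',p); np.savez(f'pics/{f}.npz',p=p,d=d,K=c['intrinsics'],T=c['world_to_cam']); return p,d,c
def cloud(f):
    z=np.load(f'pics/{f}.npz'); d=z['d'];K=z['K'];T=z['T']
    v,u=np.mgrid[:d.shape[0],:d.shape[1]]
    P=np.stack([(u-K[0,2])/K[0,0]*d,-(v-K[1,2])/K[1,1]*d,-d,np.ones_like(d)],-1)
    W=(P@np.linalg.inv(T).T)[...,:3]; W[d<=0]=np.nan
    return W
def proj(f,X):
    z=np.load(f'pics/{f}.npz');K=z['K'];T=z['T'];c=T[:3,:3]@X+T[:3,3];return K[0,0]*c[0]/-c[2]+K[0,2],-K[1,1]*c[1]/-c[2]+K[1,2]
E
python3 - <<'E'
from h import *
for n in ('scene','side','wrist'): 
    p,d,c=snap(n,n+'0'); print(n,c['intrinsics'][0,0],np.linalg.inv(c['world_to_cam'])[:3].round(3).tolist())
a=cv2.imread('pics/scene0.png');b=cv2.imread('pics/side0.png')
print(read_state())
E
```

```text
scene 496.1969538409839 [[-0.257, -0.67, 0.696, 1.591], [0.966, -0.167, 0.196, 0.285], [-0.015, 0.723, 0.691, 1.129]]
side 474.0687868995861 [[0.96, 0.205, -0.188, 0.356], [-0.278, 0.701, -0.656, -0.749], [-0.003, 0.683, 0.731, 0.903]]
wrist 308.7259040677394 [[0.318, -0.914, -0.25, 0.152], [0.948, 0.306, 0.086, 0.661], [-0.002, -0.265, 0.964, 0.373]]
{'time': 0.15, 'q': array([ 1.20909648e+00,  2.64595464e-01,  1.60505722e+00, -2.11514732e-05,
        1.27369705e+00, -3.69269683e-02]), 'joint_vel': array([ 6.46507983e-05, -4.27739506e-03, -4.79149547e-03, -1.39225442e-03,
        7.47924603e-04, -8.52276044e-04]), 'joint_torque': array([ 1.75156445e-03, -5.15902662e+01, -3.67963135e+01, -1.30079661e-04,
        7.95359665e-03,  2.46295809e-05]), 'tool_pos': array([0.21521431, 0.6391772 , 0.23023934]), 'tcp_rot': array([-5.07850083e-01, -3.09993937e+00,  2.71139001e-03]), 'wrist_force': array([0.25460001, 0.38613389, 0.57893726]), 'torque': array([-0.0479732 ,  0.07125183, -0.05924658]), 'grip_force': 0.0, 'width': 1.0038998999953328}
```

View pics/scene0.png

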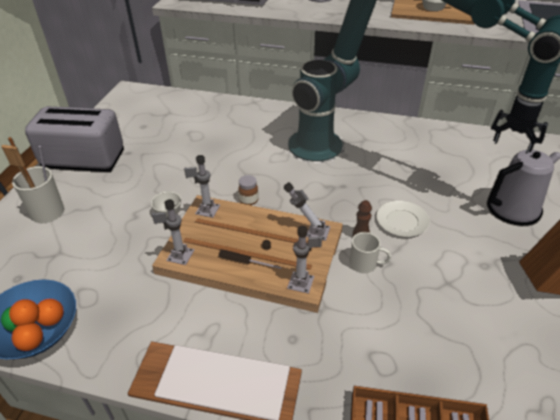

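View pics/side0.png

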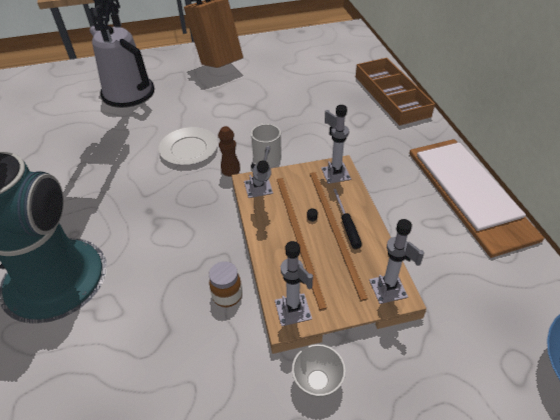

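Scene: the leaning leg runs from (320,235) to its foot at (290,187). Upright feet are at (200,160), (170,205) and (302,232). Side: leaning foot is at (262,168), with the mug and mill just behind it.

Run:
```python
from h import *
for f in ('scene0','side0'):
    W=cloud(f); z=W[...,2]; hsv=cv2.cvtColor(np.load(f'pics/{f}.npz')['p'],cv2.COLOR_BGR2HSV)
    roi=(W[...,0]>.25)&(W[...,0]<1.0)&(abs(W[...,1])<.5)
    m=roi&(z>.232)&(z<.262); n,l,s,c=cv2.connectedComponentsWithStats(m.astype(np.uint8))
    for i in range(1,n):
        if s[i,4]>8: 
            P=W[l==i]; print(f,'foot',c[i].round(),s[i,4],np.nanmean(P,0).round(4),((P.min(0)+P.max(0))/2).round(4),P[:,2].max().round(3))
    m=roi&(z>.03)&(z<.055)&(hsv[...,1]>70)&(hsv[...,0]<25)
    P=W[m]; r=cv2.minAreaRect((P[:,:2]*1000).astype(np.float32)); print(r, np.percentile(P[:,2],[5,50,95]))
    # objects in side
```

```text
scene0 foot [199. 159.] 79 [ 0.5023 -0.2547  0.2454] [ 0.4997 -0.2574  0.2438] 0.254
scene0 foot [169. 204.] 93 [ 0.7111 -0.2618  0.2464] [ 0.7072 -0.2636  0.2438] 0.255
scene0 foot [302. 231.] 106 [0.725  0.1064 0.2462] [0.7215 0.106  0.2433] 0.254
((681.146728515625, 1.80914306640625), (995.9327392578125, 637.2537841796875), 89.96784973144531) [0.03434998 0.03908857 0.04654639]
side0 foot [341. 111.] 127 [0.7152 0.1001 0.2466] [0.7168 0.1044 0.2431] 0.254
side0 foot [404. 227.] 213 [ 0.7015 -0.2677  0.2475] [ 0.7036 -0.2651  0.2437] 0.255
side0 foot [293. 249.] 225 [ 0.4935 -0.2607  0.2479] [ 0.4946 -0.2571  0.2437] 0.255
((655.5150756835938, 111.8359375), (965.4531860351562, 509.9707336425781), 68.84739685058594) [0.0368821  0.03994944 0.04619331]
```

Run:
```python
from h import *
from scipy.spatial.transform import Rotation as R
h=np.array([.508,.113,.062]);ex=np.array([.9994,-.0345]);ey=np.array([.0345,.9994])
for f in ('scene0','side0'):
    W=cloud(f); d=W-h; L=np.stack([d[...,:2]@ex,d[...,:2]@ey,d[...,2]],-1)
    m=(abs(L[...,0])<.03)&(L[...,1]>-.2)&(L[...,1]<.03)&(L[...,2]>.0)&(L[...,2]<.2)
    P=L[m]; r=np.hypot(P[:,1],P[:,2]); 
    th=np.arctan2(P[:,2],-P[:,1])
    for a,b in((.06,.09),(.13,.15),(.155,.176)):
        k=(r>a)&(r<b);print(f,a,k.sum(),P[k].mean(0).round(4),'x',np.percentile(P[k,0],[2,98]).round(4),'th',np.percentile(th[k],[2,50,98]).round(3))
    print('rmax',np.sort(r)[-5:])
    # tall obstacles nearby
s=read_state();Rm=R.from_rotvec(s['tcp_rot']).as_matrix();print(Rm.round(3))
print('yaw of tool y',np.degrees(np.arctan2(Rm[1,1],Rm[0,1])))
p,d,c=snap('wrist','wrist1')
im=np.hstack([cv2.resize(cv2.imread('pics/side0.png')[120:220,200:360],(800,500),interpolation=2)])
cv2.imwrite('pics/crop1.png',im)
```

```text
scene0 0.06 81 [ 0.0108 -0.0395  0.0641] x [-0.0032  0.0179] th [0.836 1.04  1.17 ]
scene0 0.13 80 [ 0.0167 -0.0634  0.1235] x [0.0045 0.0289] th [0.912 1.09  1.314]
scene0 0.155 80 [ 0.0111 -0.0878  0.1397] x [-0.0072  0.0265] th [0.893 0.995 1.246]
rmax [0.17660397 0.17667337 0.17697232 0.17744388 0.17959642]
side0 0.06 5 [-0.0079 -0.0454  0.0467] x [-0.0109 -0.0046] th [0.775 0.789 0.829]
side0 0.13 14 [ 0.0041 -0.0692  0.1145] x [-0.0108  0.0242] th [0.866 0.916 1.285]
side0 0.155 120 [ 0.0048 -0.0881  0.1413] x [-0.0133  0.0246] th [0.874 0.971 1.246]
rmax [0.17839016 0.17899228 0.17906756 0.17948474 0.17991869]
[[-0.948  0.319 -0.001]
 [ 0.319  0.948 -0.002]
 [ 0.    -0.002 -1.   ]]
yaw of tool y 71.39224267891004
```

View pics/crop1.png

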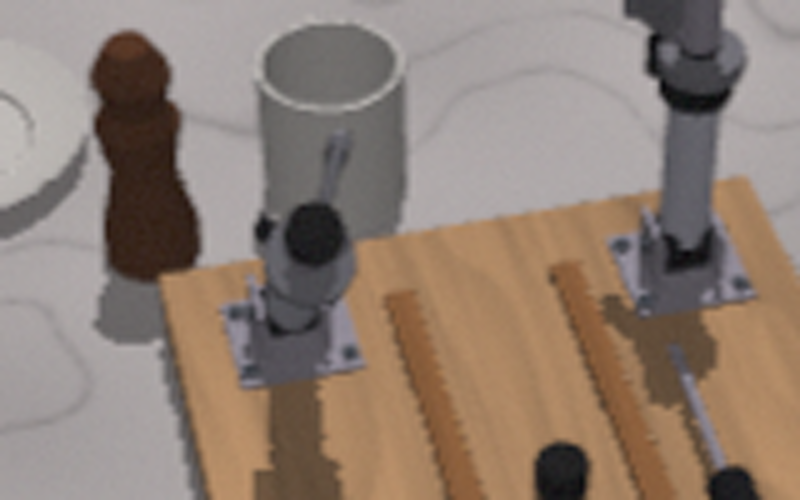

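Leg at about 0.96 rad, seen end-on at crop (315,235). The hinge and sizes agree: foot end measured at r≈0.178, expected 0.176. I'll move behind (-y of) the foot with closed fingers along the pin and push it upright.

Emit:
{"method": "step_arm", "body": {
  "commands": [
    {"fingers": 1,"dx": 0,"dy": 0,"dz": -0.06,"roll": 0},
    {"fingers": 1,"dx": -0.04,"dy": -0.045,"dz": -0.1,"roll": 10},
    {"fingers": 1,"dx": -0.08,"dy": -0.09,"dz": -0.1,"roll": 20},
    {"fingers": 1,"dx": -0.12,"dy": -0.135,"dz": -0.1,"roll": 30},
    {"fingers": 1,"dx": -0.16,"dy": -0.18,"dz": -0.1,"roll": 40},
    {"fingers": 1,"dx": -0.2,"dy": -0.225,"dz": -0.1,"roll": 50},
    {"fingers": 1,"dx": -0.24,"dy": -0.27,"dz": -0.1,"roll": 60},
    {"fingers": 1,"dx": -0.28,"dy": -0.315,"dz": -0.1,"roll": 70}
  ]
}}

```text
time: 1.2
tool_pos: [0.3805, 0.2499, 0.3313]
tcp_rot: [2.2, 2.242, 0.001]
wrist_force: [1.2, -0.1, 0.2]
width: 0.001
grip_force: 0.0
```

Emit:
{"method": "step_arm", "body": {
  "commands": [
    {"fingers": 1,"dx": -0.05,"dy": 0.02,"dz": 0,"roll": 3.4},
    {"fingers": 1,"dx": -0.1,"dy": 0.04,"dz": 0,"roll": 3.4},
    {"fingers": 1,"dx": -0.15,"dy": 0.06,"dz": 0,"roll": 3.4},
    {"fingers": 1,"dx": -0.2,"dy": 0.08,"dz": 0,"roll": 3.4},
    {"fingers": 1,"dx": -0.25,"dy": 0.1,"dz": 0,"roll": 3.4},
    {"fingers": 1,"dx": -0.294,"dy": 0.116,"dz": 0.01,"roll": 3.4},
    {"fingers": 1,"dx": -0.294,"dy": 0.116,"dz": 0.06,"roll": 3.4},
    {"fingers": 1,"dx": -0.294,"dy": 0.116,"dz": 0.1,"roll": 3.4}
  ]
}}

```text
time: 2.2
tool_pos: [0.5031, -0.0402, 0.2296]
tcp_rot: [-2.262, -2.18, 0.0]
wrist_force: [0.8, 0.3, 1.4]
width: -0.002
grip_force: 0.0
```

Run:
```python
from h import *
s=read_state();print(s['tool_pos'],s['q'])
p,d,c=snap('side','side2'); p2,_,_=snap('wrist','wrist2')
cv2.imwrite('pics/v2.png',np.hstack([cv2.resize(p[60:260,160:400],(400,333)),cv2.resize(p2,(400,333))]))
```

```text
[ 0.50306222 -0.04019349  0.22963007] [-1.29156378e-01 -5.99805012e-02  1.96218159e+00  1.04892266e-04
  1.23995180e+00 -9.21514081e-02]
```

View pics/v2.png

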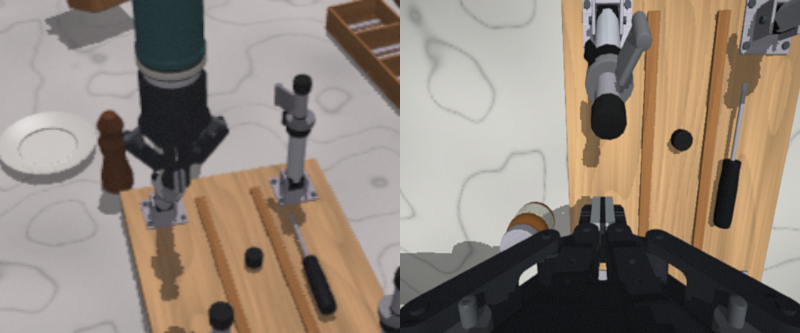

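Left half: the fingers stand behind the leaning foot. Right half (wrist): the tips at (602,215) line up with the foot at (608,115). Now lower and push.

Emit:
{"method": "step_arm", "body": {
  "commands": [
    {"fingers": 1,"dx": 0,"dy": 0,"dz": 0.05},
    {"fingers": 1,"dx": 0.02,"dy": 0,"dz": 0.05},
    {"fingers": 1,"dx": 0.035,"dy": 0,"dz": 0.045},
    {"fingers": 1,"dx": 0.05,"dy": 0,"dz": 0.04},
    {"fingers": 1,"dx": 0.065,"dy": 0,"dz": 0.035},
    {"fingers": 1,"dx": 0.08,"dy": 0,"dz": 0.03},
    {"fingers": 1,"dx": 0.095,"dy": 0,"dz": 0.025},
    {"fingers": 1,"dx": 0.11,"dy": 0,"dz": 0.025}
  ]
}}

```text
invalid input
```

Emit:
{"method": "step_arm", "body": {
  "commands": [
    {"fingers": 1,"dx": 0,"dy": 0,"dz": 0.05,"roll": 0},
    {"fingers": 1,"dx": 0.02,"dy": 0,"dz": 0.05,"roll": 0},
    {"fingers": 1,"dx": 0.035,"dy": 0,"dz": 0.045,"roll": 0},
    {"fingers": 1,"dx": 0.05,"dy": 0,"dz": 0.04,"roll": 0},
    {"fingers": 1,"dx": 0.065,"dy": 0,"dz": 0.035,"roll": 0},
    {"fingers": 1,"dx": 0.08,"dy": 0,"dz": 0.03,"roll": 0},
    {"fingers": 1,"dx": 0.095,"dy": 0,"dz": 0.025,"roll": 0},
    {"fingers": 1,"dx": 0.11,"dy": 0,"dz": 0.025,"roll": 0}
  ]
}}

```text
time: 3.3
tool_pos: [0.5097, 0.0708, 0.2105]
tcp_rot: [2.255, 2.179, 0.006]
wrist_force: [-0.0, -3.3, 3.5]
width: 0.005
grip_force: 2.1
```

Emit:
{"method": "step_arm", "body": {
  "commands": [
    {"fingers": 1,"dx": 0.007,"dy": 0,"dz": 0,"roll": 0},
    {"fingers": 1,"dx": 0.014,"dy": 0,"dz": 0,"roll": 0},
    {"fingers": 1,"dx": 0.018,"dy": 0,"dz": 0,"roll": 0},
    {"fingers": 1,"dx": 0.02,"dy": 0,"dz": 0,"roll": 0}
  ]
}}

```text
time: 3.8
tool_pos: [0.5078, 0.0896, 0.2062]
tcp_rot: [2.258, 2.182, -0.004]
wrist_force: [-0.0, -8.9, 5.0]
width: -0.001
grip_force: 4.8
```

Emit:
{"method": "step_arm", "body": {
  "commands": [
    {"fingers": 1,"dx": 0.003,"dy": 0,"dz": 0,"roll": 0},
    {"fingers": 1,"dx": 0.004,"dy": 0,"dz": 0,"roll": 0},
    {"fingers": 1,"dx": 0.004,"dy": 0,"dz": 0,"roll": 0}
  ]
}}

```text
time: 4.18
tool_pos: [0.5078, 0.0904, 0.2063]
tcp_rot: [2.256, 2.179, -0.01]
wrist_force: [-0.0, -16.1, 5.7]
width: 0.0
grip_force: 8.4
```

Run:
```python
from h import *
s=read_state();print(s['tool_pos'],s['wrist_force'])
p,d,c=snap('side','side3')
W=cloud('side3');h=np.array([.508,.113,.0]);
m=(abs(W[...,0]-.508)<.025)&(abs(W[...,1]-.115)<.025)&(W[...,2]>.21)&(W[...,2]<.26)
print(m.sum(),W[m].mean(0),W[m].max(0),W[m].min(0))
```

```text
[0.50783509 0.09037764 0.20629013] [ -0.0241738  -16.14637772   5.65775967]
23 [0.50657481 0.10066272 0.24818809] [0.52792567 0.12401111 0.25999549] [0.48702708 0.0909352  0.22909101]
```

Force jumped to 16 N with almost no motion, so the leg is at its stop. Back off, open and look.

Emit:
{"method": "step_arm", "body": {
  "commands": [
    {"fingers": 1,"dx": -0.03,"dy": 0,"dz": 0,"roll": 0},
    {"fingers": 0,"dx": -0.06,"dy": 0,"dz": -0.03,"roll": 0},
    {"fingers": -1,"dx": -0.06,"dy": 0,"dz": -0.085,"roll": 0},
    {"fingers": -1,"dx": -0.06,"dy": 0,"dz": -0.085,"roll": 0},
    {"fingers": -1,"dx": -0.06,"dy": 0,"dz": -0.085,"roll": 0}
  ]
}}

```text
time: 4.85
tool_pos: [0.5055, 0.0352, 0.2905]
tcp_rot: [-2.259, -2.181, 0.0]
wrist_force: [0.3, 0.9, -0.8]
width: 0.847
grip_force: 0.0
```

Run:
```python
from h import *
s=read_state();print(s['tool_pos'],s['wrist_force'],s['width'])
p,d,c=snap('wrist','wrist4'); q,_,_=snap('scene','scene4'); snap('side','side4')
for f in ('wrist4','scene4','side4'):
    W=cloud(f)
    for a,b in((.215,.234),(.234,.242)):
        m=(abs(W[...,0]-.508)<.02)&(abs(W[...,1]-.115)<.02)&(W[...,2]>a)&(W[...,2]<b); P=W[m]
        if m.sum()>3: print(f,a,m.sum(),((P.min(0)+P.max(0))/2).round(4),P.min(0).round(4),P.max(0).round(4),P.mean(0).round(4))
cv2.imwrite('pics/v4.png',np.hstack([cv2.resize(p,(440,330)),cv2.resize(q[150:270,250:370],(330,330))]))
```

```text
[0.50548689 0.03520106 0.29048213] [ 0.28117376  0.88937715 -0.7678354 ] 0.8465760095017569
wrist4 0.215 87 [0.5208 0.1313 0.2163] [0.5172 0.1277 0.215 ] [0.5245 0.135  0.2176] [0.5208 0.1317 0.2161]
wrist4 0.234 1554 [0.5091 0.1134 0.2374] [0.496  0.1003 0.2344] [0.5222 0.1264 0.2404] [0.5092 0.1135 0.2379]
scene4 0.215 50 [0.5122 0.1164 0.2245] [0.4975 0.1005 0.215 ] [0.5269 0.1324 0.234 ] [0.5184 0.1157 0.2261]
scene4 0.234 42 [0.5117 0.1119 0.2369] [0.4972 0.1006 0.2342] [0.5263 0.1233 0.2397] [0.5121 0.1125 0.2364]
side4 0.215 61 [0.5066 0.1068 0.2246] [0.4941 0.0986 0.2154] [0.5191 0.115  0.2339] [0.5059 0.1037 0.2258]
side4 0.234 77 [0.5073 0.112  0.2374] [0.4946 0.0969 0.2342] [0.52   0.1271 0.2405] [0.5073 0.1108 0.2372]
```

View pics/v4.png

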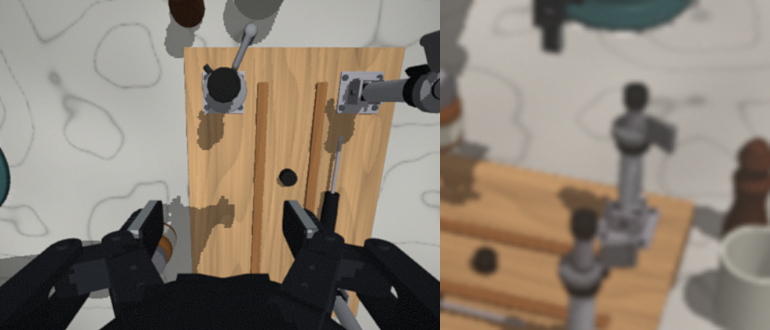

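Wrist view: foot top at (223,85), lever blade pointing to (250,32), i.e. open. The leg is upright, and the foot top measures (0.509, 0.1135, 0.238), which matches the expected 0.238 height. Move over it and descend.

Emit:
{"method": "step_arm", "body": {
  "commands": [
    {"fingers": -1,"dx": 0.045,"dy": 0.001,"dz": 0,"roll": 0},
    {"fingers": -1,"dx": 0.079,"dy": 0.001,"dz": 0,"roll": 0},
    {"fingers": -1,"dx": 0.079,"dy": 0.001,"dz": 0,"roll": 0},
    {"fingers": -1,"dx": 0.079,"dy": 0.001,"dz": 0.04,"roll": 0},
    {"fingers": -1,"dx": 0.079,"dy": 0.001,"dz": 0.08,"roll": 0},
    {"fingers": -1,"dx": 0.079,"dy": 0.001,"dz": 0.1,"roll": 0},
    {"fingers": -1,"dx": 0.079,"dy": 0.001,"dz": 0.1,"roll": 0}
  ]
}}

```text
time: 5.88
tool_pos: [0.5074, 0.1125, 0.1882]
tcp_rot: [-2.258, -2.179, 0.009]
wrist_force: [-0.6, -0.1, 0.5]
width: 1.002
grip_force: 0.0
```

Emit:
{"method": "step_arm", "body": {
  "commands": [
    {"fingers": 1,"dx": 0,"dy": 0,"dz": 0,"roll": 0},
    {"fingers": 1,"dx": 0,"dy": 0,"dz": 0,"roll": 0},
    {"fingers": 1,"dx": 0,"dy": 0,"dz": 0,"roll": 0},
    {"fingers": 1,"dx": 0,"dy": 0,"dz": 0,"roll": 0}
  ],
  "squeeze": 40
}}

```text
time: 6.38
tool_pos: [0.5094, 0.1137, 0.1926]
tcp_rot: [-2.26, -2.182, 0.0]
wrist_force: [-3.7, 0.1, 5.4]
width: 0.302
grip_force: 38.9
```

Run:
```python
from h import *
s=read_state();print(s)
p,d,c=snap('wrist','wrist5'); q,_,_=snap('scene','scene5'); r,_,_=snap('side','side5')
cv2.imwrite('pics/v5.png',np.hstack([cv2.resize(q[160:250,260:350],(400,400),interpolation=2),cv2.resize(r[110:200,220:310],(400,400),interpolation=2)]))
```

```text
{'time': 6.375, 'q': array([1.71717524e-01, 2.43740440e-03, 1.97174568e+00, 3.30424304e-04,
       1.16783327e+00, 2.06598397e-01]), 'joint_vel': array([ 1.13334734e-03, -2.10163553e-03,  1.26657728e-05, -2.94902149e-03,
       -2.97968278e-03,  9.49470201e-04]), 'joint_torque': array([-3.74755505e-01, -3.28716373e+01, -3.48980105e+01, -1.22602126e-01,
       -1.25301830e+00, -6.33914256e-03]), 'tool_pos': array([0.50936626, 0.11371603, 0.19255728]), 'tcp_rot': array([-2.25963395e+00, -2.18187623e+00,  2.82591951e-04]), 'wrist_force': array([-3.65784366,  0.08860123,  5.35196947]), 'torque': array([-0.05259368,  0.53918427, -0.01134343]), 'grip_force': 38.89911711215973, 'width': 0.3016976212779579}
```

View pics/v5.png

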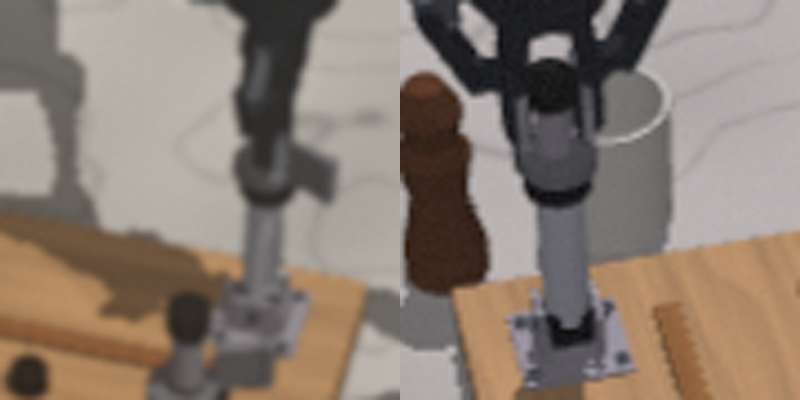

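Fingers straddle the foot and rod with tips at the collar; width ≈25.6 mm, so the pads hold the lower foot. Grip point z is 0.1926, so draw 14 mm to 0.2066.

Emit:
{"method": "step_arm", "body": {
  "commands": [
    {"fingers": 1,"dx": 0,"dy": 0,"dz": -0.004,"roll": 0},
    {"fingers": 1,"dx": 0,"dy": 0,"dz": -0.008,"roll": 0},
    {"fingers": 1,"dx": 0,"dy": 0,"dz": -0.012,"roll": 0},
    {"fingers": 1,"dx": 0,"dy": 0,"dz": -0.015,"roll": 0},
    {"fingers": 1,"dx": 0,"dy": 0,"dz": -0.015,"roll": 0},
    {"fingers": 1,"dx": 0,"dy": 0,"dz": -0.015,"roll": 0}
  ],
  "squeeze": 50
}}

```text
time: 7.28
tool_pos: [0.5093, 0.1137, 0.2062]
tcp_rot: [-2.26, -2.182, 0.001]
wrist_force: [-2.4, 0.9, -1.2]
width: 0.298
grip_force: 49.2
```

Run:
```python
from h import *
s=read_state();print(s['tool_pos'],s['wrist_force'],s['torque'],s['width'],s['grip_force'])
p,d,c=snap('wrist','wrist6'); q,_,_=snap('scene','scene6'); r,_,_=snap('side','side6')
print([proj('side6',np.array([.509,.102,z])) for z in (.188,.252)],[proj('scene6',np.array([.519,.1135,z])) for z in (.188,.252)])
cv2.imwrite('pics/v6.png',np.hstack([cv2.resize(q[160:220,270:330],(400,400),interpolation=2),cv2.resize(r[110:170,235:295],(400,400),interpolation=2)]))
```

```text
[0.50931433 0.1136526  0.20619226] [-2.4148441   0.88204154 -1.18124122] [0.14705671 0.54963418 0.016638  ] 0.29846251244502625 49.20978605747223
[(np.float64(256.4184961879713), np.float64(145.60206832713016)), (np.float64(254.6835790446222), np.float64(123.49171340892448))] [(np.float64(319.3354947413341), np.float64(197.08055765609546)), (np.float64(320.37268338375895), np.float64(179.7736528386804))]
```

View pics/v6.png

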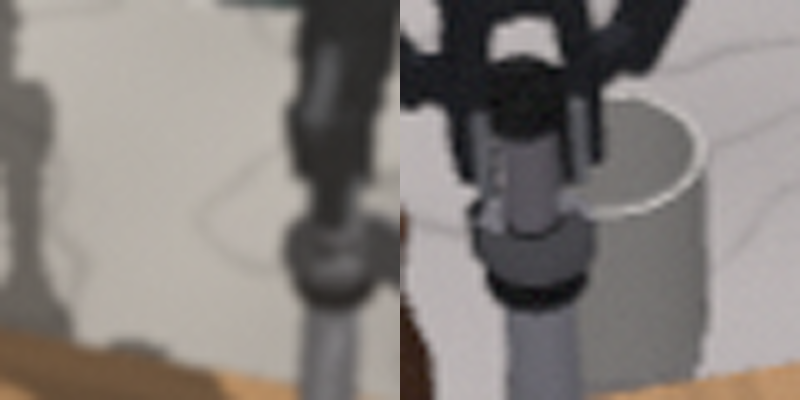

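The rod is drawn: side view shows about 42 mm bare rod between foot edge (y≈135) and collar mouth (y≈232), with a thin dark line (ring) at the mouth. Turn the lever, counter-clockwise from above = negative roll.

Emit:
{"method": "step_arm", "body": {
  "commands": [
    {"fingers": 1,"dx": 0,"dy": 0,"dz": 0,"roll": -5},
    {"fingers": 1,"dx": 0,"dy": 0,"dz": 0,"roll": -10},
    {"fingers": 1,"dx": 0,"dy": 0,"dz": 0,"roll": -15},
    {"fingers": 1,"dx": 0,"dy": 0,"dz": 0,"roll": -20},
    {"fingers": 1,"dx": 0,"dy": 0,"dz": 0,"roll": -25},
    {"fingers": 1,"dx": 0,"dy": 0,"dz": 0,"roll": -30},
    {"fingers": 1,"dx": 0,"dy": 0,"dz": 0,"roll": -30}
  ],
  "squeeze": 60
}}

```text
time: 8.3
tool_pos: [0.5093, 0.1135, 0.2061]
tcp_rot: [-1.619, -2.691, 0.001]
wrist_force: [-4.2, 0.6, -1.5]
width: 0.295
grip_force: 60.1
```

Run:
```python
from h import *
s=read_state();print(s['tool_pos'],s['wrist_force'],s['torque'],s['width'],s['grip_force'])
snap('side','side7');snap('scene','scene7')
for f in ('side0','side7'):
    W=cloud(f); 
    for n,x,y in(('D',.509,.1135),('C',.718,.105),('A',.496,-.257)):
        m=(abs(W[...,0]-x)<.008)&(abs(W[...,1]-y)<.008)&(W[...,2]>.225)&(W[...,2]<.275);P=W[m]
        if len(P):print(f,n,len(P),np.percentile(P[:,2],[50,90,100]).round(4))
q=cv2.imread('pics/scene7.png');r=cv2.imread('pics/side7.png')
cv2.imwrite('pics/v7.png',np.hstack([cv2.resize(q[160:220,270:330],(400,400),interpolation=2),cv2.resize(r[110:170,235:295],(400,400),interpolation=2)]))
```

```text
[0.50933522 0.11349564 0.20607297] [-4.22295351  0.58943589 -1.53834047] [ 0.06384612  0.55961868 -0.02204502] 0.29500179795118286 60.06791658641305
side0 C 35 [0.2515 0.2528 0.2539]
side0 A 69 [0.2517 0.2533 0.2546]
side7 D 23 [0.2512 0.2528 0.2541]
side7 C 38 [0.2511 0.253  0.2546]
side7 A 67 [0.2517 0.2531 0.2541]
```

View pics/v7.png

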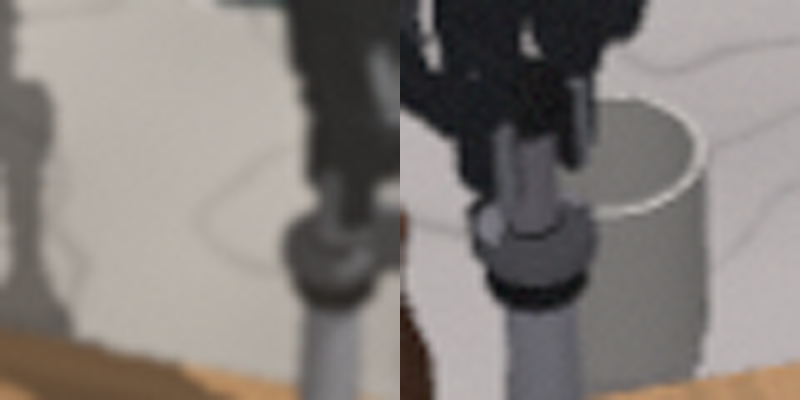

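The gripped foot is as high as the other three (0.2528 vs 0.253) and the ring line shows at the mouth (side crop y≈235). Keep turning.

Emit:
{"method": "step_arm", "body": {
  "commands": [
    {"fingers": 1,"dx": 0,"dy": 0,"dz": 0,"roll": -5},
    {"fingers": 1,"dx": 0,"dy": 0,"dz": 0,"roll": -10},
    {"fingers": 1,"dx": 0,"dy": 0,"dz": 0,"roll": -15},
    {"fingers": 1,"dx": 0,"dy": 0,"dz": 0,"roll": -20},
    {"fingers": 1,"dx": 0,"dy": 0,"dz": 0,"roll": -25},
    {"fingers": 1,"dx": 0,"dy": 0,"dz": 0,"roll": -30},
    {"fingers": 1,"dx": 0,"dy": 0,"dz": 0,"roll": -30}
  ]
}}

```text
time: 9.28
tool_pos: [0.5093, 0.1134, 0.206]
tcp_rot: [-0.868, -3.018, 0.001]
wrist_force: [-4.5, 0.4, -2.0]
width: 0.299
grip_force: 60.7
```

Run:
```python
from h import *
s=read_state();print(s['tool_pos'],s['wrist_force'],s['torque'],s['width'],s['grip_force'],s['q'])
```

```text
[0.50933393 0.11340363 0.20603882] [-4.52412305  0.3525782  -1.98446636] [ 0.06339246  0.54899338 -0.04529227] 0.29889409404904654 60.743475928902626 [ 1.71473332e-01 -8.32383382e-03  1.95670038e+00 -2.14379966e-04
  1.19414758e+00 -8.39074545e-01]
```

Emit:
{"method": "step_arm", "body": {
  "commands": [
    {"fingers": 1,"dx": 0,"dy": 0,"dz": 0,"roll": -4},
    {"fingers": 1,"dx": 0,"dy": 0,"dz": 0,"roll": -8},
    {"fingers": 1,"dx": 0,"dy": 0,"dz": 0,"roll": -11},
    {"fingers": 1,"dx": 0,"dy": 0,"dz": 0,"roll": -11}
  ]
}}

```text
time: 9.78
tool_pos: [0.5096, 0.1134, 0.2061]
tcp_rot: [-0.576, -3.088, 0.001]
wrist_force: [-4.6, -0.8, -2.0]
width: 0.29
grip_force: 63.1
```

Run:
```python
from h import *
s=read_state();print(s['tool_pos'],s['wrist_force'],s['torque'],s['width'],s['grip_force'],s['tcp_rot'])
snap('side','side8');q,_,_=snap('scene','scene8')
r=cv2.imread('pics/side8.png');w,_,_=snap('wrist','wrist8')
cv2.imwrite('pics/v8.png',np.hstack([cv2.resize(q[150:230,190:330],(400,229),interpolation=2),cv2.resize(r[110:170,235:295],(229,229),interpolation=2)]))
```

```text
[0.5096095  0.11337171 0.2060787 ] [-4.5841553  -0.7583468  -1.95799398] [-0.0667406   0.42511103 -0.19469285] 0.2901577156775078 63.08565887622535 [-5.76392620e-01 -3.08810325e+00  6.42983913e-04]
```

View pics/v8.png

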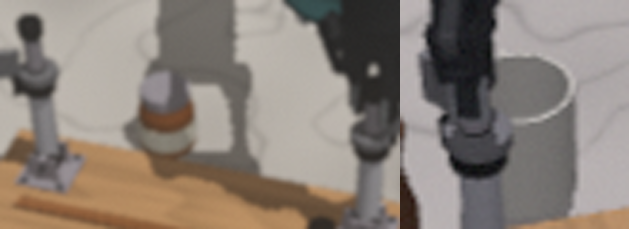

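Torque is rising (0.19 N m), so the clamp is engaging. Go on in small steps until the stop.

Emit:
{"method": "step_arm", "body": {
  "commands": [
    {"fingers": 1,"dx": 0,"dy": 0,"dz": 0,"roll": -2},
    {"fingers": 1,"dx": 0,"dy": 0,"dz": 0,"roll": -4},
    {"fingers": 1,"dx": 0,"dy": 0,"dz": 0,"roll": -4}
  ]
}}

```text
time: 10.3
tool_pos: [0.51, 0.1135, 0.2061]
tcp_rot: [0.464, 3.107, -0.0]
wrist_force: [-1.9, -1.5, -4.8]
width: 0.3
grip_force: 66.8
```

Run:
```python
from h import *
s=read_state();print(s['tool_pos'],s['wrist_force'],s['torque'],s['width'],s['grip_force'],s['tcp_rot'])
```

```text
[0.50997964 0.11347979 0.20614017] [-1.94687095 -1.51297272 -4.84105956] [-0.24899804 -0.08743097 -0.38322824] 0.30032825605143587 66.77630184218287 [ 4.64407911e-01  3.10653236e+00 -6.17350207e-05]
```

Emit:
{"method": "step_arm", "body": {
  "commands": [
    {"fingers": 1,"dx": 0,"dy": 0,"dz": 0,"roll": -2},
    {"fingers": 1,"dx": 0,"dy": 0,"dz": 0,"roll": -4},
    {"fingers": 1,"dx": 0,"dy": 0,"dz": 0,"roll": -4}
  ]
}}

```text
time: 10.68
tool_pos: [0.5103, 0.1136, 0.2063]
tcp_rot: [0.355, 3.12, 0.0]
wrist_force: [0.2, -0.9, -7.4]
width: 0.294
grip_force: 71.0
```

Run:
```python
from h import *
s=read_state();print(s['tool_pos'],s['wrist_force'],s['torque'],s['width'],s['grip_force'],s['tcp_rot'])
```

```text
[0.51033654 0.11360489 0.20631672] [ 0.19122108 -0.93045063 -7.40543255] [-0.12746693 -0.75778808 -0.47878624] 0.29430454306260845 70.98738268017769 [3.55410129e-01 3.12002438e+00 4.90347593e-04]
```

Run:
```python
from h import *
for n in('scene','side','wrist'): snap(n,n+'9')
def blade(f,ax,zr=(.185,.218)):
    W=cloud(f);d=W[...,:2]-ax;r=np.hypot(d[...,0],d[...,1])
    m=(r>.027)&(r<.06)&(W[...,2]>zr[0])&(W[...,2]<zr[1]);a=np.degrees(np.arctan2(d[...,1],d[...,0]))[m]+2
    return m.sum(),np.histogram(a%360,np.arange(0,361,10))[0].tolist()
for f in('scene9','side9','wrist9','scene4','wrist4'): print(f,blade(f,np.array([.509,.1135])))
print('C',blade('scene9',np.array([.718,.105])),blade('side9',np.array([.718,.105])))
w=cv2.imread('pics/wrist9.png')
r=cv2.imread('pics/scene9.png')
cv2.imwrite('pics/v9.png',np.hstack([cv2.resize(w,(440,330)),cv2.resize(r[165:255,260:350],(330,330),interpolation=2)]))
```

```text
scene9 (np.int64(72), [0, 0, 0, 0, 0, 0, 0, 0, 0, 0, 37, 34, 0, 0, 0, 0, 0, 0, 0, 0, 0, 0, 0, 0, 0, 0, 0, 0, 1, 0, 0, 0, 0, 0, 0, 0])
side9 (np.int64(79), [0, 0, 0, 0, 0, 0, 0, 0, 0, 0, 0, 17, 61, 0, 0, 0, 0, 0, 0, 0, 0, 0, 0, 0, 0, 0, 0, 1, 0, 0, 0, 0, 0, 0, 0, 0])
wrist9 (np.int64(1768), [0, 0, 0, 0, 0, 0, 0, 0, 0, 0, 0, 797, 971, 0, 0, 0, 0, 0, 0, 0, 0, 0, 0, 0, 0, 0, 0, 0, 0, 0, 0, 0, 0, 0, 0, 0])
scene4 (np.int64(82), [0, 0, 0, 0, 3, 62, 16, 0, 0, 0, 0, 0, 0, 0, 0, 0, 0, 0, 0, 0, 0, 0, 0, 0, 0, 0, 0, 0, 0, 0, 0, 0, 0, 1, 0, 0])
wrist4 (np.int64(562), [0, 0, 0, 0, 0, 170, 392, 0, 0, 0, 0, 0, 0, 0, 0, 0, 0, 0, 0, 0, 0, 0, 0, 0, 0, 0, 0, 0, 0, 0, 0, 0, 0, 0, 0, 0])
C (np.int64(96), [0, 0, 0, 0, 0, 0, 0, 0, 0, 0, 68, 27, 0, 0, 0, 0, 0, 0, 0, 0, 0, 0, 0, 0, 0, 0, 0, 0, 0, 0, 0, 0, 0, 0, 1, 0]) (np.int64(96), [0, 0, 0, 0, 0, 0, 0, 0, 0, 0, 1, 44, 51, 0, 0, 0, 0, 0, 0, 0, 0, 0, 0, 0, 0, 0, 0, 0, 0, 0, 0, 0, 0, 0, 0, 0])
```

View pics/v9.png

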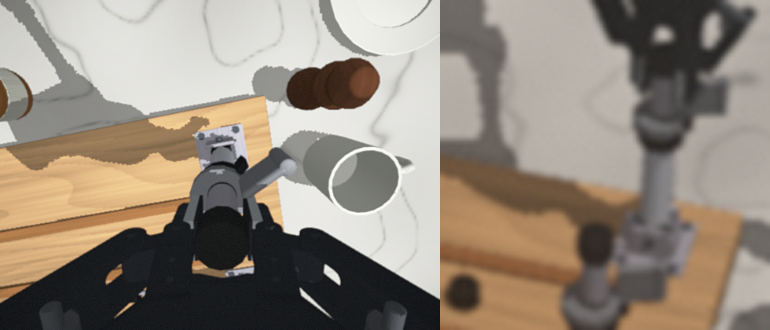

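Run:
```python
from h import *
for f in('scene9','side9'):
    W=cloud(f)
    for n,ax in(('D',(.5095,.1135)),('C',(.718,.1055)),('A',(.4965,-.257)),('B',(.704,-.2645))):
        d=W[...,:2]-ax;r=np.hypot(d[...,0],d[...,1])
        m=(r>.027)&(r<.06)&(W[...,2]>.185)&(W[...,2]<.218);a=np.degrees(np.arctan2(d[...,1],d[...,0]))[m]+2
        k=(r<.012)&(W[...,2]>.23)&(W[...,2]<.27)
        print(f,n,'lever',np.median(a).round(1),'foot z',np.percentile(W[k][:,2],[50,90]).round(4) if k.any() else None)
s=read_state();print(s['wrist_force'],s['torque'],s['grip_force'],s['time'])
```

```text
scene9 D lever 110.6 foot z [0.2492 0.252 ]
scene9 C lever 108.4 foot z [0.2506 0.2534]
scene9 A lever -59.4 foot z [0.2492 0.252 ]
scene9 B lever -56.8 foot z [0.2503 0.2521]
side9 D lever 122.8 foot z [0.2449 0.2462]
side9 C lever 120.4 foot z [0.2506 0.2528]
side9 A lever -70.9 foot z [0.2513 0.253 ]
side9 B lever -68.2 foot z [0.2512 0.2533]
[ 1.37452614 -2.13542125 -7.83181201] [-0.10939251 -0.93679234 -0.57668834] 71.13935396075249 10.825
```

The lever sits at the same angle as leg C's (111° vs 108° and 123° vs 120°), the foot height matches in the scene view, and the grip is 71 N. Hand in.

```bash
python3 -c "
from workcell import *
print(finish_job())"
```

```text
the job is handed in; nothing more can be done
None
```

I handed the job in at about 10.9 s of the 54 s allowed, and no verdict came back. By my measurements the leg stands upright at its stop, the ring is at the collar's mouth, the lever is at the same angle as on leg C, and the fingers still grip the rod with about 71 N. One side-camera reading of the foot was about 6 mm low, which I put down to the gripper blocking the view.

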